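Put the balm jar from the latched case on the warmer

ROBOT

A 7-joint arm with a two-finger parallel gripper is mounted at the origin on the work surface. World frame = base frame: x ahead of the robot, y to its left, z up, the work surface at z = 0. Lengths are in mm, angles in rad, forces in N, time in s.
With the tool pointing down it reaches from about 400 to 850 mm from the base axis. Payload 4.5 kg.
Tool frame: the origin (TCP) lies between the finger pads; the fingertips stand 25 mm ahead of it and the grasp point (between the pads) lies 6 mm ahead of it; z points along the fingers, y is the line along which they close (so a half turn about z gives the same grasp; the last joint's range is limited). The gripper opens to 88 mm and grips with 3 to 60 N. Pads are 18 mm wide; open, the fingers measure 123 mm over their backs; the gripper's body (75 mm by 187 mm) begins 45 mm behind the grasp point.
Start: joints at [1.243, 0.689, -0.195, 1.565, 0.157, 0.902, -0.215], TCP at [221.253, -584.55, 263.743] pointing down, gripper open.
Joint ranges: [-3.01, 3.01], [-0.46, 2.08], [-1.47, 1.51], [0.13, 2.56], [-1, 4.14], [0.04, 2.09], [-2.66, 2.66]. Speed limits (rad/s): [2.57, 2.57, 3.14, 3.14, 3.14, 3.14, 3.14].

INTERFACE

Orientations are given as a 3x3 rotation matrix whose columns are the frame's x, y, z axes.
In Python, from plant import env gives the robot as it stands.
- The arm moves only by the tool apply_moves, never from a script. Its argument "moves" is a list of rows, each an object with "translation": the shift along the world's x, y, z in m, a list of three; "spin": the turn about the world's z in degrees. A call has 1 to 20 rows; each row is the pose to reach, as a shift and turn from the pose commanded when the call began; what a row does not reach only later rows make up. A row lasts 1/10 s, in which the tool goes at most 50 mm and 8.59 degrees, less where a joint would pass 70% of its speed; a pose out of reach is approached as far as the arm can. A call with a gripper value outside its range is refused whole. "claw" is the finger opening in m, from 0 to 0.0881, set as the call begins (left out, the last holds). The fingers move at their own pace and stop on an object; the grip force is fixed at half the most. Time passes only in rows, so rows that repeat a pose let the fingers close. It gives the time, the measured TCP pose, the force, the opening and the grip force at its end, in the units of the state.
- env.observe(): the state, without advancing time (a new reading comes with each control period).
- env.capture(name): name is "scene" or "top" or "wrist"; returns (picture, depth): 384x512x3 uint8, red, green, blue; 384x512 float32, mm along the optical axis (not along the pixel's ray), 0 where there is no reading.
- env.calibration(name): a dict with "vfov" (degrees; the focal length in pixels is half the picture's height over the tangent of half this angle, whatever the lens; pixels are square), "cx", "cy" (the principal point, pixels), "k1" (the pictures are not rectified: a ray, as slopes to the right and down, at radius r is drawn at 1 + k1 r^2 times it, then the intrinsics apply), "R" (3x3) and "t" (3): a world point X has camera coordinates R X + t. Camera axes: x right, y down, z forward; pixel columns grow to the right and rows downward; lengths in mm; the calibration is good to about 2 mm. A picture is of the moment at which its call begins: read the wrist's pose just before it. calibration takes no time and is no camera call; for the wrist camera it gives the pose at the moment of the call.
- env.sign_off(): hands the job in; it is judged then, once.
The state is a dict: "time": time; "joint_positions": joint angles; "qd": joint speeds; "tau": joint torques, N m; "ee_pos": TCP position; "tool_rot": TCP orientation; "contact_force": force on the tool from outside, world axes, zero at the start; "torque": the same for the moment, N m; "finger_gap": opening from 0.0 (shut) to 1.0 (fully open); "grasp_force": force on a finger pad.
Only numpy, scipy, OpenCV 4.12 (cv2) and the standard library are available. Lean on these libraries where they do the work, as an engineer would, in place of code of your own. Each camera call takes 0.05 s, during which the arm holds its last target. There are 200 camera calls.

TASK

Swing the case's red-knobbed latch lever fully out, clear of the clear lid's catch, open the lid all the way to its stop and lift the plain steel jar out. Stand the jar upright on the warmer's round plate, let go, and then shut the lid fully again (the latch may stay undone). Leave the amber jar and everything else where it is.

Things in the scene. Friction and masses are not known exactly. Their poses are not given: they have to be found in the camera images.
- case: White shallow tray with a clear hinged lid, fixed to the table: 160 mm deep (its x), 250 mm wide (its y), 40 mm to the rim, walls and floor 6 mm; 76 mm high with the lid shut. Origin: centre of its underside; x points from its front (latch side, towards the robot) to its hinge side, y to the left, z up. A bracket 24 mm wide and 30 mm high stands before the front face at the latch pivot, out to 122 mm before the case's origin.
- lever (a joint): Steel latch lever on a vertical pivot on the case's front. 0 to about 0.1 rad = latched, lying along the front over the lid's catch and holding the lid down; it swings outwards towards the robot (clockwise seen from above) up to 1.75 rad. It clears the catch from about 0.7 rad. It stays where it is left; about 1 N at the knob moves it.
- lever_knob (a point): Grasp point on the upright round red knob at the lever's end: knob diameter 16 mm, from 27 mm below to 12 mm above this point, which is 84 mm over the table. 66 mm from the pivot axis. The lever bar (12 mm wide, 7 mm thick) lies with its top 27 mm below this point. When latched, the front wall of the lid is 24 mm behind the knob's axis, so the jaws should close along the case's y there.
- lever_pivot (a point): Point on the lever's vertical pivot axis, at the underside of the lever bar: 104 mm before (-x) and 100 mm left (+y) of the case's origin, 50 mm up.
- lid (a joint): Lid angle, rad: 0 = shut, grows as its front rises; a stop ends it at 1.05 (60 degrees), so that the open lid leans over the tray. A stiff hinge: it stays at any angle; about 2.5 N at the tab opens it, about 1 N shuts it.
- lid_tab (a point): Grasp point on the blue tab that sticks out 42 mm from the lid's front at its right half: 20 mm wide (along the case's y), 10 mm thick; the point lies 28 mm out from the lid's front face, midway in width and thickness; 51 mm over the table when shut. The tab rises with the lid. A similar blue catch (20 mm wide, 6 mm thick, 36 mm out) sticks out under the latched lever.
- lid_hinge (a point): Middle of the lid's hinge axis (parallel to the case's y): on the top rear edge of the tray, 80 mm behind the case's origin, 40 mm up. The tab point is 188 mm before and 11 mm above it (lid shut), and 50 mm to the right. The closed lid is 36 mm high over the rim, 160 mm from hinge to front.
- steel_jar_center (a point): The jar to move: plain bare steel, round, diameter 45 mm, 56 mm high, 80 to 170 g, standing upright in the tray beside the other jar (either may be left or right). The point is its centre, half-way up.
- amber_jar_center (a point): The other jar, not to be disturbed: same size and shape, amber glass with a black cap. The point is its centre, half-way up.
- warmer_seat (a point): Centre of the warmer's round steel-dark plate, on its surface, 28 mm over the table. The warmer is a white disc of 92 mm diameter fixed to the table, with a rim 6 mm thick that rises 6 mm over the plate; the plate is 80 mm across. A small orange knob faces the robot.
- bowl: Clear glass bowl, 100 mm across, 45 mm high; origin under its centre. A bystander.
- timer: White countdown timer, 75 mm wide, 60 mm high; origin under its centre. A bystander.
- drum_a: Large lidded steel drum jar with a strap handle, 100 mm across, 99 mm high; origin under its centre. A bystander.
- drum_b: Second such drum jar. A bystander.
- spray: White pump bottle with a black pump, 60 mm across, 183 mm high; origin under its centre. A bystander.
- steel_jar: The steel jar; origin under its centre.
- amber_jar: The amber jar; origin under its centre.

How it is judged:
By the outcome, as a careful person would: the job done as asked, in the order asked, and still so for the second after the job is handed in, with the robot touching nothing.
It also fails if it takes over 72 s, if anything falls off the work surface, if the arm or the gripper's body presses on something with over 40 N, if the wrist force passes 120 N, or if a joint passes its speed limit or range.

## Working session

There is one attempt and no reset: what is moved stays moved. The work goes in short steps, Python scripts to look and compute and a tool call to move; the robot and the scene stay as the last step left them, time stands still between calls to the robot, and variables do not carry over. Pictures are saved under pics/ and viewed, at most 10 in all, crops included, and the job is handed in when it is done.

Besides the shell and the picture viewer there is one more tool, called after "Emit:" as name(argument=value, ...), one argument or row to a line, values as JSON. apply_moves: Moves the arm, as the interface text tells. Its arguments: {"type":"object","properties":{"moves":{"type":"array","items":{"type":"object","properties":{"translation":{"type":"array","items":{"type":"number"}},"spin":{"type":"number"}}}},"claw":{"type":"number"}},"required":["moves"]}

```bash
mkdir -p pics; ls
cat > h.py <<'E'
import numpy as np, cv2
from plant import env
def cap(n):
    c=env.calibration(n); p,d=env.capture(n); return p,d,c
def save(n,p): cv2.imwrite('pics/'+n,cv2.cvtColor(p,cv2.COLOR_RGB2BGR))
def world(u,v,d,c):
    """pixel(s)+depth -> world mm"""
    f=192/np.tan(np.radians(c['vfov'])/2)
    K=np.array([[f,0,c['cx']],[0,f,c['cy']],[0,0,1.]])
    u=np.atleast_1d(u).astype(float);v=np.atleast_1d(v).astype(float)
    q=cv2.undistortPoints(np.stack([u,v],1)[:,None],K,np.array([c['k1'],0,0,0.]))[:,0]
    z=np.atleast_1d(d).astype(float)
    X=np.c_[q*z[:,None],z]
    return (X-np.array(c['t']))@np.array(c['R'])
def zplane(u,v,h,c):
    a=world(u,v,np.ones(np.size(u)),c);o=-np.array(c['R']).T@np.array(c['t'])
    r=a-o; return o+r*((h-o[2])/r[:,2])[:,None]
def project(X,c):
    f=192/np.tan(np.radians(c['vfov'])/2)
    Y=np.atleast_2d(X)@np.array(c['R']).T+np.array(c['t']); s=Y[:,:2]/Y[:,2:]
    return s*(1+c['k1']*(s**2).sum(1))[:,None]*f+[c['cx'],c['cy']]
E
python3 - <<'E'
from h import *
import pickle
o={}
for n in('scene','top'):
    o[n]=cap(n); 
save('a.png',np.vstack([o['top'][0]])); save('b.png',o['scene'][0])
pickle.dump(o,open('o.pkl','wb'))
s=env.observe(); print(s['time'],s['ee_pos'],np.round(s['tool_rot'],3).tolist(),s['finger_gap'])
E
```

```text
pics
0.1 [ 220.99590235 -584.06652265  263.00552253] [[0.935, 0.354, -0.001], [0.354, -0.935, 0.001], [-0.0, -0.002, -1.0]] 0.9984982380397869
```

View pics/a.png

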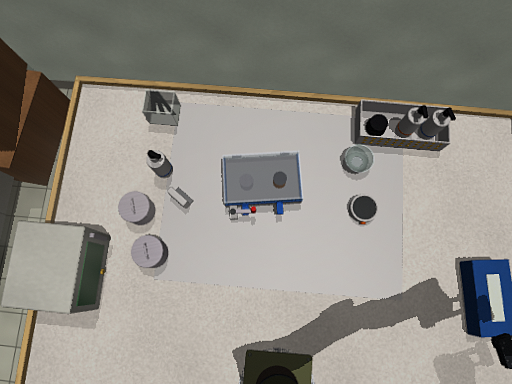

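View pics/b.png

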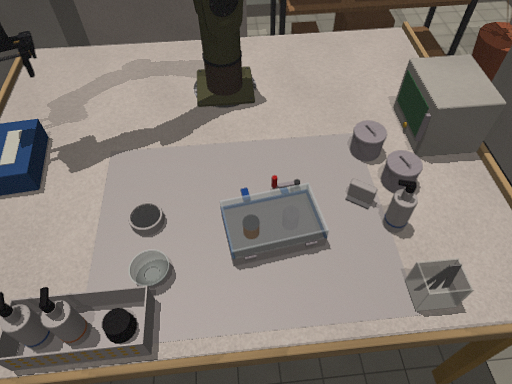

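Top view: case at about (261,178), red knob (254,210), blue tab (279,208), lever pivot (233,212), steel jar left (246,181), amber jar right (280,180), warmer (363,208). The scene view agrees. Next I'll measure colour centroids and the case pose.

Run:
```python
from h import *
import pickle
o=pickle.load(open('o.pkl','rb'))
R={'top':dict(knob=(240,198,265,220),tab=(270,198,290,220)),'scene':dict(knob=(265,170,285,195),tab=(236,182,254,200))}
for n in o:
    p,d,c=o[n]; q=p.astype(int)
    print(n,'cam',np.round(-np.array(c['R']).T@np.array(c['t'])))
    for k,(a,b,e,f) in R[n].items():
        s=q[b:f,a:e]; r,g,bl=s[...,0],s[...,1],s[...,2]
        m=(r>g+60)&(r>bl+60) if k=='knob' else (bl>r+60)
        v,u=np.nonzero(m); v+=b;u+=a
        w=world(u,v,d[v,u],c)
        print(k,len(u),u.mean(),v.mean(),'depth med',np.median(w,0).round(1),'max',w.max(0).round(),'min',w.min(0).round(),'plane',zplane(u.mean(),v.mean(),86 if k=='knob' else 56,c).round(1))
p,d,c=o['top']
# lid / case surface from depth
V,U=np.mgrid[140:215,210:312]; w=world(U.ravel(),V.ravel(),d[V,U].ravel(),c)
for lo,hi in((25,50),(60,90)):
    m=(w[:,2]>lo)&(w[:,2]<hi); 
    print(lo,m.sum(),cv2.minAreaRect(w[m,:2].astype(np.float32)))
for nm,(u,v) in dict(steel=(246,181),amber=(280,180),warm=(363,208)).items():
    print(nm,world(u,v,d[v,u],c).round(1))
V,U=np.mgrid[190:228,343:385]; w=world(U.ravel(),V.ravel(),d[V,U].ravel(),c)
m=(w[:,2]>20)&(w[:,2]<45); print('warm',m.sum(),cv2.minEnclosingCircle(w[m,:2].astype(np.float32)),w[m].mean(0))
for nm,(u0,u1,v0,v1) in dict(bowl=(338,376,140,176)).items():
    V,U=np.mgrid[v0:v1,u0:u1]; w=world(U.ravel(),V.ravel(),d[V,U].ravel(),c);m=w[:,2]>20;print(nm,w[m].mean(0),w[m].max(0))
```

```text
scene cam [1211.   10.  924.]
knob 26 274.34615384615387 178.07692307692307 depth med [533.2 118.6  95.3] max [537. 123. 100.] min [522. 111.  70.] plane [[526.7 118.8  86. ]]
tab 44 244.5 191.5 depth med [542.8  33.4  57.1] max [1211.   44.  924.] min [530.  10.  54.] plane [[541.5  34.3  56. ]]
top cam [ 305.   78. 1275.]
knob 23 253.17391304347825 208.43478260869566 depth med [528.3 115.8  94.1] max [554. 126.  99.] min [520. 109.  -0.] plane [[530.  115.6  86. ]]
tab 92 279.60869565217394 206.1195652173913 depth med [551.3  33.   55.3] max [571.  65.  68.] min [527.   4.  47.] plane [[550.2  33.2  56. ]]
25 161 ((543.0018310546875, 84.14118957519531), (36.08528137207031, 246.61207580566406), 8.76405143737793)
60 3874 ((621.7390747070312, 94.41157531738281), (195.44247436523438, 250.4949493408203), 8.353446006774902)
steel [[618.3 146.4  77.1]]
amber [[629.6  38.9  81. ]]
warm [[ 572.5 -240.9   27.2]]
warm 620 ((570.5656127929688, -245.9124298095703), 49.55172348022461) [ 572.26323513 -242.38396931   29.41913505]
bowl [ 748.7661924  -225.0667965    53.25539757] [ 807.76815308   77.9692121  1275.29037361]
```

Emit:
apply_moves(
  moves=[
    {"translation":[0.04,0.03,0.02],"spin":-4},
    {"translation":[0.08,0.06,0.04],"spin":-8},
    {"translation":[0.11,0.1,0.06],"spin":-12},
    {"translation":[0.14,0.14,0.08],"spin":-12},
    {"translation":[0.17,0.18,0.1],"spin":-12},
    {"translation":[0.19,0.22,0.12],"spin":-12},
    {"translation":[0.21,0.26,0.12],"spin":-12},
    {"translation":[0.22,0.31,0.12],"spin":-12},
    {"translation":[0.23,0.36,0.12],"spin":-12},
    {"translation":[0.24,0.4,0.12],"spin":-12},
    {"translation":[0.25,0.45,0.12],"spin":-12},
    {"translation":[0.26,0.5,0.12],"spin":-12},
    {"translation":[0.27,0.55,0.12],"spin":-12},
    {"translation":[0.28,0.6,0.12],"spin":-12},
    {"translation":[0.28,0.65,0.12],"spin":-12},
    {"translation":[0.28,0.66,0.12],"spin":-12},
    {"translation":[0.28,0.66,0.12],"spin":-12},
    {"translation":[0.28,0.66,0.12],"spin":-12},
    {"translation":[0.28,0.66,0.12],"spin":-12},
    {"translation":[0.28,0.66,0.12],"spin":-12},
  ],
)

```text
time: 2.1
ee_pos: [501.3, 73.4, 383.7]
tool_rot: [[0.989, 0.148, -0.0], [0.148, -0.989, -0.001], [-0.0, 0.001, -1.0]]
contact_force: [-0.1, 0.1, -0.1]
finger_gap: 1.002
grasp_force: 0.0
```

Run:
```python
from h import *
import pickle
s=env.observe(); print(s['time'],s['ee_pos'],np.round(s['tool_rot'],3).tolist(),s['qd'].round(3) if hasattr(s['qd'],'round') else s['qd'])
p,d,c=cap('wrist'); print(-np.array(c['R']).T@np.array(c['t']),np.array(c['R']).round(2).tolist())
save('c.png',p); pickle.dump((p,d,c),open('w.pkl','wb'))
```

```text
2.1 [501.32752272  73.43878234 383.67041525] [[0.989, 0.148, -0.0], [0.148, -0.989, -0.001], [-0.0, 0.001, -1.0]] [-0.004  0.001 -0.007 -0.002 -0.003 -0.001 -0.004]
[571.07415441  84.98403092 504.61396698] [[0.15, -0.99, 0.0], [-0.95, -0.14, 0.27], [-0.27, -0.04, -0.96]]
```

View pics/c.png

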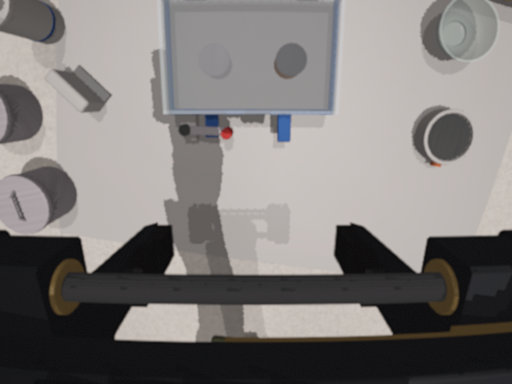

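The wrist view shows the knob at (227,132), pivot (185,130), tab (284,115-142), steel jar (214,60), amber (291,60), warmer (448,135), and the case square to the tool.

Run:
```python
from h import *
import pickle
p,d,c=pickle.load(open('w.pkl','rb')); q=p.astype(int); r,g,b=q[...,0],q[...,1],q[...,2]
def blob(m,u0,v0,u1,v1):
    v,u=np.nonzero(m[v0:v1,u0:u1]); return u+u0,v+v0
u,v=blob((r>g+60)&(r>b+60),215,120,240,145); w=world(u,v,d[v,u],c)
t=w[:,2]>90; print('knob',len(u),t.sum(),w[t].mean(0).round(1), zplane(u[t].mean(),v[t].mean(),96,c).round(1))
u,v=blob(b>r+60,270,110,300,150); w=world(u,v,d[v,u],c)
t=w[:,2]>50; print('tab',t.sum(),cv2.minAreaRect(w[t,:2].astype(np.float32)),np.median(w[t,2]))
u,v=blob((r<60)&(g<60)&(b<60),177,122,192,138); w=world(u,v,d[v,u],c); print('pivot',w.mean(0).round(1))
# lid front edge & outline
V,U=np.mgrid[0:125,150:350]; w=world(U.ravel(),V.ravel(),d[V,U].ravel(),c)
m=(w[:,2]>68)&(w[:,2]<85); print('lid',m.sum(),cv2.minAreaRect(w[m,:2].astype(np.float32)),np.median(w[m,2]))
for nm,(a,bb) in dict(steel=(214,60),amber=(291,60)).items():
    print(nm,d[bb,a],world(a,bb,d[bb,a],c).round(1),zplane(a,bb,62,c).round(1))
V,U=np.mgrid[95:172,405:490]; w=world(U.ravel(),V.ravel(),d[V,U].ravel(),c)
m=(w[:,2]>23)&(w[:,2]<45); print('warmer',m.sum(),cv2.minEnclosingCircle(w[m,:2].astype(np.float32)),cv2.minAreaRect(w[m,:2].astype(np.float32)))
k=(w[:,2]>32)&(w[:,2]<38);A=np.c_[2*w[k,:2],np.ones(k.sum())];print('rim fit',np.linalg.lstsq(A,(w[k,:2]**2).sum(1),rcond=None)[0][:2])
```

```text
knob 93 88 [531.1 117.   95.5] [[531.1 117.   96. ]]
tab 310 ((559.6718139648438, 47.398136138916016), (70.2509536743164, 35.151981353759766), 46.54153823852539) 56.03461222617622
pivot [524.3 182.6  60.1]
lid 20746 ((635.824462890625, 98.40470886230469), (149.9292755126953, 251.782470703125), 8.511918067932129) 75.95700046979356
steel 394.83557 [[625.7 147.4  76.5]] [[627.5 149.5  62. ]]
amber 394.44202 [[641.3  43.5  77. ]] [[643.7  42.1  62. ]]
warmer 2427 ((574.411865234375, -240.9343719482422), 48.470787048339844) ((576.7048950195312, -240.46218872070312), (92.19770050048828, 90.50591278076172), 57.27425765991211)
rim fit [ 577.0447699  -240.41572308]
```

Emit:
apply_moves(
  moves=[
    {"translation":[0.02,0.025,-0.03]},
    {"translation":[0.03,0.0425,-0.07]},
    {"translation":[0.03,0.0425,-0.11]},
    {"translation":[0.03,0.0425,-0.15]},
    {"translation":[0.03,0.0425,-0.19]},
    {"translation":[0.03,0.0425,-0.22]},
    {"translation":[0.03,0.0425,-0.24]},
    {"translation":[0.03,0.0425,-0.24]},
    {"translation":[0.03,0.0425,-0.24]},
    {"translation":[0.03,0.0425,-0.24]},
  ],
  claw=0.05,
)

```text
invalid input
```

Emit:
apply_moves(
  moves=[
    {"translation":[0.02,0.025,-0.03],"spin":0},
    {"translation":[0.03,0.0425,-0.07],"spin":0},
    {"translation":[0.03,0.0425,-0.11],"spin":0},
    {"translation":[0.03,0.0425,-0.15],"spin":0},
    {"translation":[0.03,0.0425,-0.19],"spin":0},
    {"translation":[0.03,0.0425,-0.22],"spin":0},
    {"translation":[0.03,0.0425,-0.24],"spin":0},
    {"translation":[0.03,0.0425,-0.24],"spin":0},
    {"translation":[0.03,0.0425,-0.24],"spin":0},
    {"translation":[0.03,0.0425,-0.24],"spin":0},
  ],
  claw=0.05,
)

```text
time: 3.15
ee_pos: [532.3, 117.8, 145.1]
tool_rot: [[0.989, 0.151, 0.003], [0.151, -0.989, 0.001], [0.003, -0.0, -1.0]]
contact_force: [0.2, 0.2, 0.4]
finger_gap: 0.565
grasp_force: 0.0
```

Emit:
apply_moves(
  moves=[
    {"translation":[-0.001,-0.001,-0.025],"spin":0},
    {"translation":[-0.001,-0.001,-0.045],"spin":0},
    {"translation":[-0.001,-0.001,-0.054],"spin":0},
    {"translation":[-0.001,-0.001,-0.054],"spin":0},
    {"translation":[-0.001,-0.001,-0.054],"spin":0},
  ],
)

```text
time: 3.65
ee_pos: [531.0, 117.2, 90.7]
tool_rot: [[0.988, 0.152, 0.002], [0.152, -0.988, 0.0], [0.002, -0.0, -1.0]]
contact_force: [-0.1, -1.3, -0.3]
finger_gap: 0.569
grasp_force: 0.0
```

Emit:
apply_moves(
  moves=[
    {"translation":[0,0,0],"spin":0},
    {"translation":[0,0,0],"spin":0},
    {"translation":[0,0,0],"spin":0},
    {"translation":[0,0,0],"spin":0},
    {"translation":[0,0,0],"spin":0},
    {"translation":[0,0,0],"spin":0},
  ],
  claw=0.005,
)

```text
time: 4.25
ee_pos: [530.4, 116.5, 89.9]
tool_rot: [[0.988, 0.151, 0.0], [0.151, -0.988, -0.001], [0.0, 0.001, -1.0]]
contact_force: [-0.4, -2.4, 2.2]
finger_gap: 0.169
grasp_force: 30.0
```

Run:
```python
import numpy as np
P=np.array([524.3,182.6]);a0=np.arctan2(117-182.6,531.1-524.3)
K0=P+66*np.array([np.cos(a0),np.sin(a0)])
for k in list(range(0,99,7)):
    a=a0-np.radians(k);K=P+66*np.array([np.cos(a),np.sin(a)]);print(k,((K-K0)/1000).round(4))
```

```text
0 [0. 0.]
7 [-0.0081 -0.0003]
14 [-0.0161  0.0003]
21 [-0.024   0.0019]
28 [-0.0316  0.0045]
35 [-0.0389  0.008 ]
42 [-0.0457  0.0123]
49 [-0.0519  0.0174]
56 [-0.0574  0.0233]
63 [-0.0622  0.0298]
70 [-0.0662  0.0368]
77 [-0.0692  0.0443]
84 [-0.0714  0.052 ]
91 [-0.0726  0.06  ]
98 [-0.0728  0.068 ]
```

Emit:
apply_moves(
  moves=[
    {"translation":[-0.0081,-0.0003,0],"spin":-7},
    {"translation":[-0.0161,0.0003,0],"spin":-14},
    {"translation":[-0.024,0.0019,0],"spin":-21},
    {"translation":[-0.0316,0.0045,0],"spin":-28},
    {"translation":[-0.0389,0.008,0],"spin":-35},
    {"translation":[-0.0457,0.0123,0],"spin":-42},
    {"translation":[-0.0519,0.0174,0],"spin":-49},
    {"translation":[-0.0574,0.0233,0],"spin":-56},
    {"translation":[-0.0622,0.0298,0],"spin":-63},
    {"translation":[-0.0662,0.0368,0],"spin":-70},
    {"translation":[-0.0692,0.0443,0],"spin":-77},
    {"translation":[-0.0714,0.052,0],"spin":-84},
    {"translation":[-0.0726,0.06,0],"spin":-91},
    {"translation":[-0.0728,0.065,0],"spin":-95},
    {"translation":[-0.0728,0.065,0],"spin":-95},
    {"translation":[-0.0728,0.065,0],"spin":-95},
    {"translation":[-0.0728,0.065,0],"spin":-95},
  ],
)

```text
time: 5.95
ee_pos: [457.2, 181.9, 89.8]
tool_rot: [[0.066, -0.998, -0.001], [-0.998, -0.066, 0.001], [-0.001, 0.001, -1.0]]
contact_force: [-1.3, -0.4, 3.3]
finger_gap: 0.171
grasp_force: 30.0
```

Emit:
apply_moves(
  moves=[
    {"translation":[0,0,0],"spin":0},
    {"translation":[0,0,0],"spin":0},
    {"translation":[0,0,0.02],"spin":0},
    {"translation":[0,0,0.055],"spin":0},
    {"translation":[0.01,-0.01,0.06],"spin":8},
    {"translation":[0.02,-0.03,0.06],"spin":16},
    {"translation":[0.03,-0.05,0.06],"spin":24},
    {"translation":[0.04,-0.07,0.06],"spin":32},
    {"translation":[0.05,-0.09,0.06],"spin":40},
    {"translation":[0.06,-0.11,0.06],"spin":48},
    {"translation":[0.07,-0.13,0.06],"spin":56},
    {"translation":[0.08,-0.145,0.06],"spin":64},
    {"translation":[0.0845,-0.1485,0.06],"spin":72},
    {"translation":[0.0845,-0.1485,0.06],"spin":80},
    {"translation":[0.0845,-0.1485,0.06],"spin":88},
    {"translation":[0.0845,-0.1485,0.06],"spin":95},
    {"translation":[0.0845,-0.1485,0.06],"spin":95},
    {"translation":[0.0845,-0.1485,0.06],"spin":95},
  ],
  claw=0.05,
)

```text
time: 7.75
ee_pos: [542.0, 33.3, 149.7]
tool_rot: [[0.989, 0.149, -0.0], [0.149, -0.989, 0.0], [0.0, -0.0, -1.0]]
contact_force: [0.4, 0.5, -0.3]
finger_gap: 0.566
grasp_force: 0.0
```

Run:
```python
from h import *
s=env.observe();print(s['ee_pos'],np.round(s['tool_rot'],3).tolist())
p,d,c=cap('wrist'); save('d.png',p)
q=p.astype(int);v,u=np.nonzero(q[...,2]>q[...,0]+60)
w=world(u,v,d[v,u],c);m=(w[:,2]>50)&(w[:,2]<60)&(abs(w[:,1]-33)<25)&(w[:,0]<575);r=cv2.minAreaRect(w[m,:2].astype(np.float32));print(m.sum(),r)
```

```text
[541.95937562  33.34601569 149.68582501] [[0.989, 0.149, -0.0], [0.149, -0.989, 0.0], [0.0, -0.0, -1.0]]
1012 ((547.2963256835938, 35.02202224731445), (35.417579650878906, 17.976642608642578), 8.000835418701172)
```

View pics/d.png

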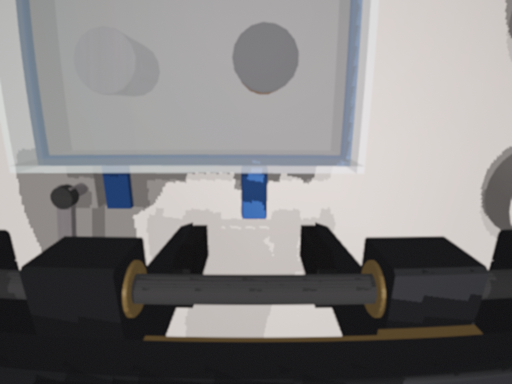

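The lever has swung out and cleared the catch at (118,188). The tab at (254,170-217) lies between the fingers, and the measured pose agrees, so I'll descend and grip it.

Emit:
apply_moves(
  moves=[
    {"translation":[0.001,0.001,-0.03],"spin":0},
    {"translation":[0.001,0.001,-0.065],"spin":0},
    {"translation":[0.001,0.001,-0.085],"spin":0},
    {"translation":[0.001,0.001,-0.093],"spin":0},
    {"translation":[0.001,0.001,-0.093],"spin":0},
    {"translation":[0.001,0.001,-0.093],"spin":0},
  ],
)

```text
time: 8.4
ee_pos: [543.5, 34.4, 57.5]
tool_rot: [[0.988, 0.151, 0.001], [0.151, -0.988, -0.0], [0.001, 0.0, -1.0]]
contact_force: [0.3, -0.7, 0.3]
finger_gap: 0.57
grasp_force: 0.0
```

Emit:
apply_moves(
  moves=[
    {"translation":[0,0,0],"spin":0},
    {"translation":[0,0,0],"spin":0},
    {"translation":[0,0,0],"spin":0},
    {"translation":[0,0,0],"spin":0},
    {"translation":[0,0,0],"spin":0},
  ],
  claw=0.005,
)

```text
time: 8.9
ee_pos: [543.4, 33.5, 57.1]
tool_rot: [[0.989, 0.151, 0.001], [0.151, -0.989, -0.001], [0.001, 0.001, -1.0]]
contact_force: [0.5, -2.2, 2.8]
finger_gap: 0.22
grasp_force: 30.0
```

Run:
```python
import numpy as np
c,s=np.cos(np.radians(8.5)),np.sin(np.radians(8.5))
for k in range(0,63,4):
    t=np.radians(k);f=188*np.cos(t)-11*np.sin(t);h=188*np.sin(t)+11*np.cos(t)
    print(k,np.round([(188-f)*c/1000,(188-f)*s/1000,(h-11)/1000],4).tolist())
```

```text
0 [0.0, 0.0, 0.0]
4 [0.0012, 0.0002, 0.0131]
8 [0.0033, 0.0005, 0.0261]
12 [0.0063, 0.0009, 0.0388]
16 [0.0102, 0.0015, 0.0514]
20 [0.0149, 0.0022, 0.0636]
24 [0.0205, 0.0031, 0.0755]
28 [0.0269, 0.004, 0.087]
32 [0.034, 0.0051, 0.098]
36 [0.0419, 0.0063, 0.1084]
40 [0.0505, 0.0075, 0.1183]
44 [0.0597, 0.0089, 0.1275]
48 [0.0696, 0.0104, 0.1361]
52 [0.08, 0.012, 0.1439]
56 [0.091, 0.0136, 0.151]
60 [0.1024, 0.0153, 0.1573]
```

Emit:
apply_moves(
  moves=[
    {"translation":[0.0012,0.0002,0.0131],"spin":0},
    {"translation":[0.0033,0.0005,0.0261],"spin":0},
    {"translation":[0.0063,0.0009,0.0388],"spin":0},
    {"translation":[0.0102,0.0015,0.0514],"spin":0},
    {"translation":[0.0149,0.0022,0.0636],"spin":0},
    {"translation":[0.0205,0.0031,0.0755],"spin":0},
    {"translation":[0.0269,0.004,0.087],"spin":0},
    {"translation":[0.034,0.0051,0.098],"spin":0},
    {"translation":[0.0419,0.0063,0.1084],"spin":0},
    {"translation":[0.0505,0.0075,0.1183],"spin":0},
    {"translation":[0.0597,0.0089,0.1275],"spin":0},
    {"translation":[0.0696,0.0104,0.1361],"spin":0},
    {"translation":[0.08,0.012,0.1439],"spin":0},
    {"translation":[0.091,0.0136,0.151],"spin":0},
    {"translation":[0.1024,0.0153,0.1573],"spin":0},
    {"translation":[0.1024,0.0153,0.1573],"spin":0},
    {"translation":[0.1024,0.0153,0.1573],"spin":0},
  ],
)

```text
time: 10.6
ee_pos: [642.9, 48.0, 213.5]
tool_rot: [[0.989, 0.151, -0.006], [0.151, -0.989, -0.002], [-0.006, 0.002, -1.0]]
contact_force: [-3.0, -4.3, -2.6]
finger_gap: 0.218
grasp_force: 30.0
```

Push a little further, to make sure of the stop.

Emit:
apply_moves(
  moves=[
    {"translation":[0.004,0.001,0.002],"spin":0},
    {"translation":[0.006,0.001,0.003],"spin":0},
    {"translation":[0.006,0.001,0.003],"spin":0},
    {"translation":[0.006,0.001,0.003],"spin":0},
  ],
)

```text
time: 11.0
ee_pos: [643.3, 48.1, 213.6]
tool_rot: [[0.988, 0.15, -0.019], [0.15, -0.989, -0.004], [-0.02, 0.001, -1.0]]
contact_force: [-11.2, -7.1, -6.9]
finger_gap: 0.221
grasp_force: 30.0
```

Emit:
apply_moves(
  moves=[
    {"translation":[-0.007,-0.001,-0.003],"spin":0},
    {"translation":[-0.007,-0.001,-0.003],"spin":0},
  ],
)

```text
time: 11.2
ee_pos: [642.9, 48.1, 213.5]
tool_rot: [[0.989, 0.151, -0.003], [0.151, -0.989, -0.002], [-0.003, 0.002, -1.0]]
contact_force: [-1.9, -5.5, -7.4]
finger_gap: 0.224
grasp_force: 30.0
```

Emit:
apply_moves(
  moves=[
    {"translation":[0,0,0],"spin":0},
    {"translation":[0,0,0],"spin":0},
    {"translation":[0,0,0],"spin":0},
    {"translation":[0,0,0.03],"spin":0},
    {"translation":[-0.01,0,0.07],"spin":0},
    {"translation":[-0.05,0.01,0.08],"spin":0},
    {"translation":[-0.09,0.03,0.08],"spin":0},
    {"translation":[-0.13,0.05,0.08],"spin":0},
    {"translation":[-0.16,0.07,0.08],"spin":0},
    {"translation":[-0.18,0.08,0.08],"spin":0},
    {"translation":[-0.18,0.08,0.08],"spin":0},
    {"translation":[-0.18,0.08,0.08],"spin":0},
  ],
  claw=0.06,
)

```text
time: 12.4
ee_pos: [465.2, 130.4, 294.8]
tool_rot: [[0.988, 0.153, 0.002], [0.153, -0.988, 0.001], [0.002, -0.001, -1.0]]
contact_force: [1.3, -0.9, -0.7]
finger_gap: 0.684
grasp_force: 0.0
```

Run:
```python
from h import *
import pickle
s=env.observe();print(s['ee_pos'],np.round(s['tool_rot'],3).tolist(),np.round(s['joint_positions'],3))
o=cap('wrist');o2=cap('scene'); save('e.png',o[0]);save('f.png',cv2.resize(o2[0][120:280,180:380],(800,640))[:600]); pickle.dump((o,o2),open('x.pkl','wb'))
```

```text
[465.22706662 130.38869297 294.75639471] [[0.988, 0.153, 0.002], [0.153, -0.988, 0.001], [0.002, -0.001, -1.0]] [-0.511  0.468  0.216  1.957 -0.146  0.729 -1.626]
```

View pics/e.png

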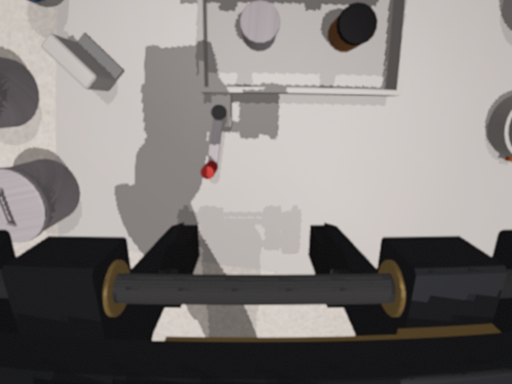

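View pics/f.png

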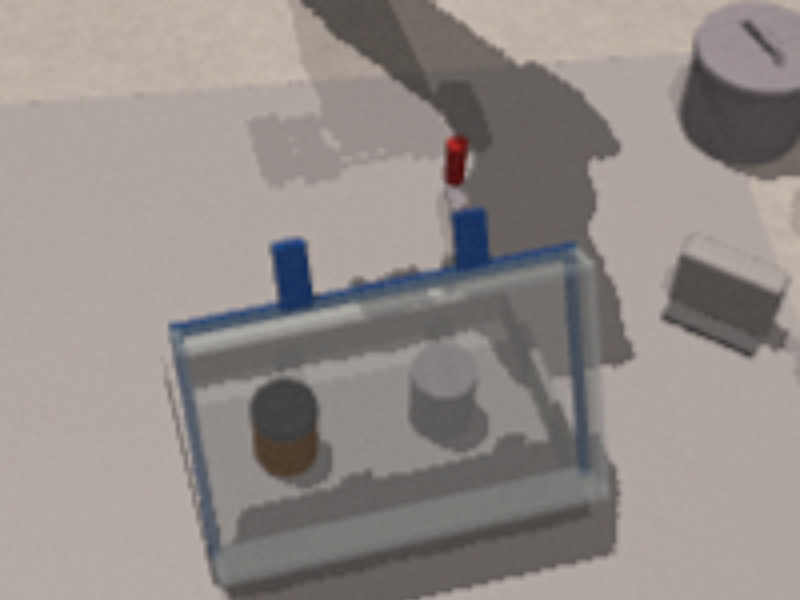

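Wrist view: lid open, lever out (knob at (209,170)), steel jar top at about (260,22) and amber jar top at (357,24). The scene crop shows the lid leaning over the jars. Next I'll measure the jar tops and the open lid's front.

Run:
```python
from h import *
import pickle
o,o2=pickle.load(open('x.pkl','rb'))
O=np.array([641.5,99]);t=np.radians(8.5);B=np.array([[np.cos(t),-np.sin(t)],[np.sin(t),np.cos(t)]])
def cs(w): return np.c_[(w[:,:2]-O)@B,w[:,2]]
p,d,c=o
V,U=np.mgrid[0:60,200:420]; w=world(U.ravel(),V.ravel(),d[V,U].ravel(),c);k=cs(w)
for s in(1,-1):
    m=(w[:,2]>57)&(w[:,2]<67)&(k[:,1]*s>20)&(abs(k[:,1])<100)&(abs(k[:,0])<60)
    ce,r=cv2.minEnclosingCircle(w[m,:2].astype(np.float32)); print(s,m.sum(),ce,r,cs(np.array([[*ce,62]])).round(1),np.median(w[m,2]))
p,d,c=o2
V,U=np.mgrid[150:290,180:380]; w=world(U.ravel(),V.ravel(),d[V,U].ravel(),c);k=cs(w)
q=p[V,U].reshape(-1,3).astype(int)
m=(q[:,2]>q[:,0]+60)&(k[:,2]>100);print('blue',m.sum(),k[m].min(0).round(),k[m].max(0).round())
j=m&(abs(k[:,1])<100); print(k[j][::12].round())
```

```text
1 1366 (628.32421875, 150.312744140625) 22.83038902282715 [[-5.4 52.7 62. ]] 61.84266195997667
-1 1319 (645.011962890625, 42.12481689453125) 22.924564361572266 [[ -4.9 -56.8  62. ]] 61.858534315167
blue 277 [ -13. -120.  180.] [ 13. 122. 224.]
[[-10.  53. 217.]
 [ -9.  67. 211.]
 [ -7.  62. 207.]
 [ -6.  57. 203.]
 [ -2.  69. 200.]
 [ -2.  69. 197.]
 [ -0.  61. 197.]
 [  2.  55. 197.]
 [ -4. -43. 217.]
 [ -4. -55. 218.]
 [  3.  68. 187.]
 [ -2. -44. 213.]
 [  5.  78. 182.]
 [  3.  61. 182.]
 [  5.  50. 184.]
 [  4. -55. 209.]
 [  2. -52. 202.]
 [  4. -50. 199.]
 [  6. -51. 198.]
 [  7. -49. 195.]
 [  9. -42. 192.]
 [ 11. -55. 191.]]
```

Run:
```python
from h import *
import pickle
o,o2=pickle.load(open('x.pkl','rb'))
T=np.array([465.2,130.4,294.8]);t=np.radians(8.7)
pts=[]
for p,d,c in(o2,cap('top'),o):
    V,U=np.mgrid[0:384,0:512]; w=world(U.ravel(),V.ravel(),d.ravel(),c); w=w[d.ravel()>0]
    k=w-T; x=k[:,0]*np.cos(t)+k[:,1]*np.sin(t); y=-k[:,0]*np.sin(t)+k[:,1]*np.cos(t)
    k=np.c_[x,y,k[:,2]]
    pts.append(k[(abs(y)<130)&(abs(x)<200)&(k[:,2]>-30)&(k[:,2]<300)])
for n,k in zip(('scene','top','wrist'),pts):
    print(n,len(k))
    for h in range(-30,300,20):
        m=(k[:,2]>=h)&(k[:,2]<h+20)
        if m.sum()>3:
            kk=k[m]; mid=kk[abs(kk[:,1])<35]
            print(h,m.sum(),'x',np.percentile(kk[:,0],[2,98]).round(),'y',np.percentile(kk[:,1],[2,98]).round(),'mid x',np.percentile(mid[:,0],[2,98]).round() if len(mid)>3 else '')
print(np.round(env.observe()['joint_positions'],3))
save('g.png',cv2.resize(o2[0][0:220,150:400],(800,600)))
```

```text
scene 4833
-30 62 x [-5. 12.] y [-44.  42.] mid x [-5. 10.]
-10 101 x [-7. 12.] y [-46.  43.] mid x [-8. 12.]
10 98 x [-6. 11.] y [-47.  46.] mid x [-6. 10.]
30 110 x [-9. 36.] y [-86.  84.] mid x 
50 593 x [-24.  36.] y [-86.  82.] mid x [-22.  28.]
70 1127 x [-30.  35.] y [-93.  90.] mid x [-20.  25.]
90 218 x [-16.  25.] y [-17.  39.] mid x [-16.  25.]
110 134 x [15. 36.] y [-17.  39.] mid x [20. 36.]
130 356 x [-10.  38.] y [-37.  34.] mid x [-7. 38.]
150 229 x [-2. 38.] y [-38.  30.] mid x [13. 38.]
170 352 x [-1. 38.] y [-38.  30.] mid x [14. 38.]
190 324 x [-2. 37.] y [-36.  28.] mid x [13. 37.]
210 402 x [-1. 37.] y [-36.  37.] mid x [13. 37.]
230 364 x [-1. 38.] y [-37.  27.] mid x [12. 38.]
250 345 x [12. 40.] y [-41.  26.] mid x [18. 40.]
270 18 x [29. 39.] y [-41. -27.] mid x [34. 38.]
top 766
30 4 x [-36. -35.] y [-52.  82.] mid x 
50 76 x [-36.  31.] y [-88.  81.] mid x 
70 683 x [-35.  31.] y [-94.  91.] mid x 
wrist 63303
-30 1009 x [-7. 12.] y [-41.  43.] mid x [-7. 11.]
-10 2040 x [-5. 12.] y [-43.  45.] mid x [-6. 11.]
10 2156 x [-9. 12.] y [-45.  47.] mid x [-8. 11.]
30 5506 x [-6. 35.] y [-77.  79.] mid x 
50 30327 x [11. 35.] y [-60.  61.] mid x [18. 28.]
70 22265 x [22. 25.] y [-49.  50.] mid x [23. 25.]
[-0.51   0.469  0.217  1.956 -0.146  0.729 -1.627]
```

View pics/g.png

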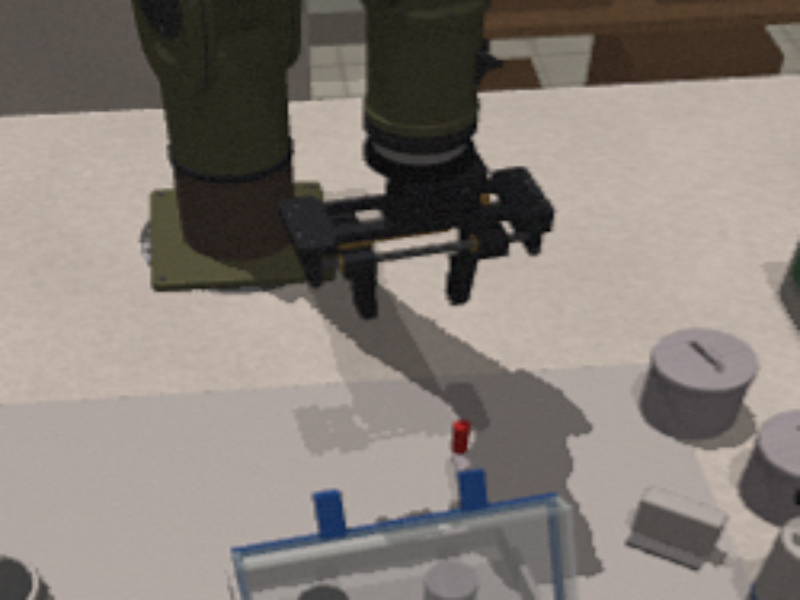

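The gripper body is only about 50 mm tall, with a column of about 38 mm radius above it. Straight down onto the jar is blocked by the leaning lid front, which is directly above the jar. The body does fit under the lid's front edge, so I can first coax the jar forward with the far finger and then grip it. First, the body profile.

Run:
```python
from h import *
import pickle
o,o2=pickle.load(open('x.pkl','rb'))
T=np.array([465.2,130.4,294.8]);t=np.radians(8.7)
P=[]
for p,d,c in(o2,cap('top'),o):
    V,U=np.mgrid[0:384,0:512]; w=world(U.ravel(),V.ravel(),d.ravel(),c); w=w[d.ravel()>0]
    k=w-T; P.append(np.c_[k[:,0]*np.cos(t)+k[:,1]*np.sin(t),-k[:,0]*np.sin(t)+k[:,1]*np.cos(t),k[:,2]])
k=np.vstack(P[:2]); k=k[(k[:,2]>25)&(k[:,2]<110)]
for a in range(0,100,10):
    m=(abs(k[:,1])>=a)&(abs(k[:,1])<a+10)&(abs(k[:,0])<45)
    if m.sum()>3: print(a,m.sum(),'z',np.percentile(k[m,2],[1,50,99]).round(),'x',np.percentile(k[m,0],[1,99]).round())
# neck/column radius by height, +x side
k=P[0]
for h in range(75,150,8):
    m=(k[:,2]>=h)&(k[:,2]<h+8)&(abs(k[:,1])<45)&(abs(k[:,0])<60)
    if m.sum()>3: print(h,m.sum(),'rmax',np.percentile(np.hypot(k[m,0],k[m,1]),[50,98]).round(),'y',np.percentile(k[m,1],[2,98]).round())
# lid inner/outer plate pts from scene: check plane in case frame
p,d,c=o2;O=np.array([641.5,99]);t=np.radians(8.5);B=np.array([[np.cos(t),-np.sin(t)],[np.sin(t),np.cos(t)]])
V,U=np.mgrid[180:262,215:335]; w=world(U.ravel(),V.ravel(),d[V,U].ravel(),c);q=np.c_[(w[:,:2]-O)@B,w[:,2]]
for h in range(60,220,20):
    m=abs(q[:,2]-h)<5
    if m.sum()>3: print('lid z',h,m.sum(),np.percentile(q[m,0],[5,50,95]).round())
```

```text
0 163 z [ 52.  87. 109.] x [16. 27.]
10 223 z [ 52.  84. 109.] x [-19.  28.]
20 181 z [ 51.  80. 107.] x [-22.  27.]
30 211 z [ 29.  67. 107.] x [-23.  36.]
40 218 z [28. 64. 84.] x [-26.  36.]
50 270 z [46. 64. 84.] x [-27.  36.]
60 335 z [46. 81. 85.] x [-33.  35.]
70 525 z [43. 81. 85.] x [-36.  36.]
80 525 z [42. 81. 85.] x [-36.  36.]
90 172 z [63. 81. 85.] x [-35.  35.]
75 212 rmax [32. 49.] y [-43.  44.]
83 117 rmax [27. 45.] y [-38.  39.]
91 96 rmax [26. 43.] y [-17.  39.]
99 84 rmax [27. 43.] y [-17.  38.]
107 34 rmax [25. 39.] y [-17.  34.]
115 42 rmax [36. 48.] y [-17.  35.]
123 108 rmax [38. 50.] y [-25.  39.]
131 184 rmax [37. 39.] y [-37.  32.]
139 120 rmax [32. 38.] y [-34.  31.]
147 51 rmax [32. 36.] y [-32.  18.]
lid z 60 207 [105. 107. 109.]
lid z 80 414 [ 93.  97. 101.]
lid z 100 408 [82. 86. 89.]
lid z 120 430 [70. 74. 78.]
lid z 140 457 [59. 63. 66.]
lid z 160 456 [48. 51. 55.]
lid z 180 673 [ 0. 38. 43.]
lid z 200 280 [-1. 29. 33.]
```

Emit:
apply_moves(
  moves=[
    {"translation":[0.01,-0.02,-0.02],"spin":-8},
    {"translation":[0.02,-0.04,-0.05],"spin":-16},
    {"translation":[0.029,-0.0615,-0.08],"spin":-24},
    {"translation":[0.029,-0.0615,-0.1],"spin":-32},
    {"translation":[0.029,-0.0615,-0.12],"spin":-40},
    {"translation":[0.029,-0.0615,-0.14],"spin":-48},
    {"translation":[0.029,-0.0615,-0.16],"spin":-56},
    {"translation":[0.029,-0.0615,-0.18],"spin":-64},
    {"translation":[0.029,-0.0615,-0.21],"spin":-66.3},
    {"translation":[0.029,-0.0615,-0.2268],"spin":-66.3},
    {"translation":[0.029,-0.0615,-0.2268],"spin":-66.3},
    {"translation":[0.029,-0.0615,-0.2268],"spin":-66.3},
    {"translation":[0.029,-0.0615,-0.2268],"spin":-66.3},
  ],
  claw=0.088,
)

```text
time: 13.9
ee_pos: [494.3, 68.0, 68.0]
tool_rot: [[0.536, -0.844, 0.002], [-0.844, -0.536, -0.0], [0.001, -0.001, -1.0]]
contact_force: [-0.9, 0.1, 0.3]
finger_gap: 0.999
grasp_force: 0.0
```

Emit:
apply_moves(
  moves=[
    {"translation":[0.02,0.003,0],"spin":0},
    {"translation":[0.045,0.007,0],"spin":0},
    {"translation":[0.07,0.011,0],"spin":0},
    {"translation":[0.09,0.014,0],"spin":0},
    {"translation":[0.101,0.016,0],"spin":0},
    {"translation":[0.101,0.016,0],"spin":0},
    {"translation":[0.101,0.016,0],"spin":0},
  ],
)

```text
time: 14.6
ee_pos: [594.1, 84.3, 67.9]
tool_rot: [[0.536, -0.844, 0.0], [-0.844, -0.536, -0.0], [0.0, -0.0, -1.0]]
contact_force: [-0.8, -0.2, 0.0]
finger_gap: 0.999
grasp_force: 0.0
```

Emit:
apply_moves(
  moves=[
    {"translation":[-0.0005,0.003,0],"spin":0},
    {"translation":[-0.0009,0.006,0],"spin":0},
    {"translation":[-0.0035,0.0083,0],"spin":0},
    {"translation":[-0.006,0.0105,0],"spin":0},
    {"translation":[-0.0085,0.013,0],"spin":0},
    {"translation":[-0.011,0.015,0],"spin":0},
    {"translation":[-0.0135,0.0173,0],"spin":0},
    {"translation":[-0.016,0.0195,0],"spin":0},
    {"translation":[-0.0185,0.022,0],"spin":0},
    {"translation":[-0.021,0.024,0],"spin":0},
    {"translation":[-0.023,0.026,0],"spin":0},
    {"translation":[-0.023,0.026,0],"spin":0},
    {"translation":[-0.023,0.026,0],"spin":0},
  ],
)

```text
time: 15.9
ee_pos: [571.1, 110.6, 67.1]
tool_rot: [[0.537, -0.844, -0.001], [-0.844, -0.537, 0.0], [-0.001, 0.0, -1.0]]
contact_force: [0.0, 0.6, -1.0]
finger_gap: 0.999
grasp_force: 0.0
```

```bash
cat >> h.py <<'E'
O=np.array([641.5,99]);_t=np.radians(8.5);B=np.array([[np.cos(_t),-np.sin(_t)],[np.sin(_t),np.cos(_t)]])
def cs(w): return np.c_[(w[:,:2]-O)@B,w[:,2]]
def jar(side=1,n='wrist'):
    p,d,c=cap(n); V,U=np.mgrid[0:384,0:512]; w=world(U.ravel(),V.ravel(),d.ravel(),c)
    k=cs(w); m=(d.ravel()>0)&(k[:,2]>58)&(k[:,2]<66)&(k[:,1]*side>10)&(abs(k[:,1])<118)&(abs(k[:,0])<72)
    if m.sum()<20: return p,m.sum(),None
    kk=k[m]; ce,r=cv2.minEnclosingCircle(kk[:,:2].astype(np.float32)); return p,m.sum(),(np.round(ce,1),round(r,1),kk.min(0).round(1),kk.max(0).round(1))
E
python3 - <<'E'
from h import *
s=env.observe();print(cs(np.array([s['ee_pos']])).round(1),np.round(s['contact_force'],1))
for n in('wrist','scene'):
    p,m,r=jar(1,n);print(n,m,r)
    if n=='wrist': save('h.png',p)
E
```

```text
[[-68.   21.9  67.1]] [ 0.   0.6 -1. ]
wrist 1811 (array([-21.3,  65.7]), 33.8, array([-38.9,  32. ,  58. ]), array([-8.9, 99.5, 66. ]))
scene 0 None
```

View pics/h.png

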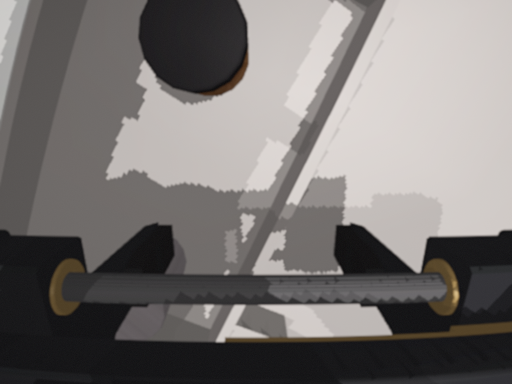

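The hand's camera now faces the amber jar at (194,45), which is undisturbed. The steel jar is hidden behind the left finger. I'll locate it in the scene view by template matching.

Run:
```python
from h import *
import pickle
o,o2=pickle.load(open('x.pkl','rb')); c=o2[2]
W=lambda k:np.array([*(O+B@np.array(k[:2])),k[2]])
a=project(W((-5.4,52.7,50)),c)[0]; u,v=np.round(a).astype(int)
T=o2[0][v-10:v+9,u-11:u+11]
p=env.capture('scene')[0]
x0,y0=u-40,v-40
r=cv2.matchTemplate(p[y0:y0+80,x0:x0+80],T,cv2.TM_CCOEFF_NORMED)
_,mx,_,loc=cv2.minMaxLoc(r); du,dv=loc[0]+x0-(u-11),loc[1]+y0-(v-10)
print(a,mx,du,dv,cs(zplane(a[0]+du,a[1]+dv,50,c)).round(1))
```

```text
[290.43553473 214.87774989] 0.5615326166152954 -17 21 [[46.  -8.8 50. ]]
```

Emit:
apply_moves(
  moves=[
    {"translation":[0.002,-0.012,0],"spin":0},
    {"translation":[-0.02,-0.015,0],"spin":0},
    {"translation":[-0.05,-0.02,0],"spin":0},
    {"translation":[-0.08,-0.02,0.01],"spin":0},
    {"translation":[-0.085,-0.02,0.05],"spin":8},
    {"translation":[-0.085,-0.02,0.09],"spin":16},
    {"translation":[-0.085,-0.015,0.13],"spin":24},
    {"translation":[-0.085,-0.01,0.16],"spin":32},
    {"translation":[-0.085,0,0.18],"spin":40},
    {"translation":[-0.085,0.01,0.18],"spin":48},
    {"translation":[-0.085,0.02,0.18],"spin":56},
    {"translation":[-0.085,0.02,0.18],"spin":64},
    {"translation":[-0.085,0.02,0.18],"spin":66.3},
    {"translation":[-0.085,0.02,0.18],"spin":66.3},
  ],
)

```text
time: 17.45
ee_pos: [486.5, 129.2, 247.3]
tool_rot: [[0.989, 0.149, -0.0], [0.149, -0.989, -0.0], [-0.0, 0.0, -1.0]]
contact_force: [-0.1, -0.7, -0.4]
finger_gap: 0.997
grasp_force: 0.0
```

Run:
```python
from h import *
s=env.observe();print(s['time'],s['ee_pos'],cs(np.array([s['ee_pos']])).round(1),np.round(s['tool_rot'],2).tolist())
p,d,c=cap('wrist'); V,U=np.mgrid[0:384,0:512]; w=world(U.ravel(),V.ravel(),d.ravel(),c);k=cs(w)
for sd in(1,-1):
    m=(d.ravel()>0)&(k[:,2]>57)&(k[:,2]<67)&(k[:,1]*sd>5)&(abs(k[:,1])<118)&(abs(k[:,0])<72)
    print(sd,m.sum(),cv2.minEnclosingCircle(k[m,:2].astype(np.float32)),np.median(k[m],0).round(1))
```

```text
17.45 [486.47482548 129.16285492 247.27563709] [[-148.9   52.7  247.3]] [[0.99, 0.15, -0.0], [0.15, -0.99, -0.0], [-0.0, 0.0, -1.0]]
1 1737 ((-16.933320999145508, 78.67558288574219), 22.524192810058594) [-17.1  78.6  61.9]
-1 1732 ((-4.802962303161621, -56.44377899169922), 22.491422653198242) [ -5.1 -55.6  61.9]
```

Emit:
apply_moves(
  moves=[
    {"translation":[0,-0.01,0],"spin":-8},
    {"translation":[0,-0.02,-0.02],"spin":-16},
    {"translation":[0,-0.03,-0.04],"spin":-24},
    {"translation":[0.0,-0.0445,-0.07],"spin":-32},
    {"translation":[0.0,-0.0445,-0.1],"spin":-40},
    {"translation":[0.0,-0.0445,-0.13],"spin":-48},
    {"translation":[0.0,-0.0445,-0.16],"spin":-55},
    {"translation":[0.0,-0.0445,-0.18],"spin":-55},
    {"translation":[0.0055,-0.0445,-0.18],"spin":-55},
    {"translation":[0.0055,-0.0445,-0.18],"spin":-55},
    {"translation":[0.0305,-0.041,-0.18],"spin":-55},
    {"translation":[0.0555,-0.037,-0.18],"spin":-55},
    {"translation":[0.0805,-0.033,-0.18],"spin":-55},
    {"translation":[0.0975,-0.0305,-0.18],"spin":-55},
    {"translation":[0.1065,-0.029,-0.18],"spin":-55},
    {"translation":[0.1065,-0.029,-0.18],"spin":-55},
    {"translation":[0.1065,-0.029,-0.18],"spin":-55},
  ],
)

```text
time: 19.2
ee_pos: [592.0, 101.1, 67.7]
tool_rot: [[0.691, -0.723, -0.001], [-0.723, -0.691, -0.0], [-0.0, 0.001, -1.0]]
contact_force: [-0.4, -0.1, 0.0]
finger_gap: 0.995
grasp_force: 0.0
```

Emit:
apply_moves(
  moves=[
    {"translation":[-0.0007,0.0045,0],"spin":0},
    {"translation":[-0.0013,0.0089,0],"spin":0},
    {"translation":[-0.0035,0.0112,0],"spin":0},
    {"translation":[-0.0058,0.0136,0],"spin":0},
    {"translation":[-0.008,0.016,0],"spin":0},
    {"translation":[-0.0103,0.0183,0],"spin":0},
    {"translation":[-0.0126,0.0207,0],"spin":0},
    {"translation":[-0.0158,0.0241,0],"spin":0},
    {"translation":[-0.0158,0.0241,0],"spin":0},
    {"translation":[-0.0158,0.0241,0],"spin":0},
  ],
)

```text
time: 20.2
ee_pos: [577.3, 124.6, 67.4]
tool_rot: [[0.691, -0.723, 0.001], [-0.723, -0.691, -0.001], [0.001, 0.0, -1.0]]
contact_force: [1.2, -2.7, 1.1]
finger_gap: 0.996
grasp_force: 1.6
```

Emit:
apply_moves(
  moves=[
    {"translation":[-0.003,-0.0004,0],"spin":0},
    {"translation":[-0.006,-0.0008,0],"spin":0},
    {"translation":[-0.009,-0.0012,0],"spin":0},
    {"translation":[-0.012,-0.0018,0],"spin":0},
    {"translation":[-0.012,-0.0018,0],"spin":0},
  ],
)

```text
time: 20.7
ee_pos: [565.3, 121.4, 67.7]
tool_rot: [[0.689, -0.724, 0.001], [-0.724, -0.689, -0.002], [0.002, 0.001, -1.0]]
contact_force: [1.9, -5.8, 3.3]
finger_gap: 0.994
grasp_force: 3.1
```

Emit:
apply_moves(
  moves=[
    {"translation":[0.001,-0.014,0],"spin":0},
    {"translation":[-0.02,-0.025,0],"spin":0},
    {"translation":[-0.05,-0.03,0],"spin":0},
    {"translation":[-0.078,-0.03,0.01],"spin":0},
    {"translation":[-0.0785,-0.03,0.05],"spin":8},
    {"translation":[-0.0785,-0.03,0.09],"spin":16},
    {"translation":[-0.0785,-0.02,0.13],"spin":24},
    {"translation":[-0.0785,-0.01,0.16],"spin":32},
    {"translation":[-0.0785,0,0.18],"spin":40},
    {"translation":[-0.0785,0.007,0.18],"spin":48},
    {"translation":[-0.0785,0.007,0.18],"spin":55},
    {"translation":[-0.0785,0.007,0.18],"spin":55},
    {"translation":[-0.0785,0.007,0.18],"spin":55},
  ],
)

```text
time: 22.0
ee_pos: [485.8, 130.4, 246.9]
tool_rot: [[0.989, 0.149, -0.002], [0.149, -0.989, 0.0], [-0.002, -0.001, -1.0]]
contact_force: [-1.0, -0.6, 0.2]
finger_gap: 0.996
grasp_force: 0.0
```

```bash
cat > l.py <<'E'
from h import *
s=env.observe();print(s['time'],s['ee_pos'],cs(np.array([s['ee_pos']])).round(1),np.round(s['tool_rot'],2).tolist())
p,d,c=cap('wrist'); V,U=np.mgrid[0:384,0:512]; w=world(U.ravel(),V.ravel(),d.ravel(),c);k=cs(w)
for sd in(1,-1):
    m=(d.ravel()>0)&(k[:,2]>57)&(k[:,2]<67)&(k[:,1]*sd>5)&(abs(k[:,1])<122)&(abs(k[:,0])<76)
    print(sd,m.sum(),cv2.minEnclosingCircle(k[m,:2].astype(np.float32)),np.median(k[m],0).round(1))
E
python3 l.py
```

```text
22.0 [485.77452169 130.44156482 246.92541802] [[-149.4   54.1  246.9]] [[0.99, 0.15, -0.0], [0.15, -0.99, 0.0], [-0.0, -0.0, -1.0]]
1 1691 ((-33.75719451904297, 96.96683502197266), 22.596206665039062) [-33.8  96.7  61.9]
-1 1753 ((-4.385591506958008, -56.212677001953125), 22.799997329711914) [ -5.1 -55.4  61.9]
```

Emit:
apply_moves(
  moves=[
    {"translation":[0,-0.01,0],"spin":-8},
    {"translation":[0,-0.02,-0.03],"spin":-16},
    {"translation":[0,-0.036,-0.06],"spin":-24},
    {"translation":[0.0,-0.036,-0.1],"spin":-32},
    {"translation":[0.0,-0.036,-0.14],"spin":-40},
    {"translation":[0.0,-0.036,-0.17],"spin":-43},
    {"translation":[0.004,-0.036,-0.18],"spin":-43},
    {"translation":[0.004,-0.036,-0.18],"spin":-43},
    {"translation":[0.034,-0.0315,-0.18],"spin":-43},
    {"translation":[0.064,-0.027,-0.18],"spin":-43},
    {"translation":[0.09,-0.0231,-0.18],"spin":-43},
    {"translation":[0.103,-0.0212,-0.18],"spin":-43},
    {"translation":[0.103,-0.0212,-0.18],"spin":-43},
    {"translation":[0.103,-0.0212,-0.18],"spin":-43},
  ],
)

```text
time: 23.45
ee_pos: [589.3, 109.4, 68.5]
tool_rot: [[0.827, -0.563, 0.001], [-0.563, -0.827, 0.0], [0.0, -0.0, -1.0]]
contact_force: [-1.5, 0.8, -0.6]
finger_gap: 1.0
grasp_force: 0.0
```

Emit:
apply_moves(
  moves=[
    {"translation":[-0.0007,0.005,0],"spin":0},
    {"translation":[-0.0015,0.01,0],"spin":0},
    {"translation":[-0.0023,0.0155,0],"spin":0},
    {"translation":[-0.0023,0.0155,0],"spin":0},
    {"translation":[-0.006,0.0155,0],"spin":0},
    {"translation":[-0.01,0.015,0],"spin":0},
    {"translation":[-0.014,0.0145,0],"spin":0},
    {"translation":[-0.018,0.014,0],"spin":0},
    {"translation":[-0.022,0.0135,0],"spin":0},
    {"translation":[-0.024,0.013,0],"spin":0},
    {"translation":[-0.024,0.013,0],"spin":0},
    {"translation":[-0.024,0.013,0],"spin":0},
  ],
)

```text
time: 24.65
ee_pos: [569.0, 116.4, 69.0]
tool_rot: [[0.822, -0.569, 0.008], [-0.569, -0.822, -0.007], [0.011, 0.001, -1.0]]
contact_force: [4.1, -12.1, 6.6]
finger_gap: 1.001
grasp_force: 6.0
```

Emit:
apply_moves(
  moves=[
    {"translation":[-0.002,-0.005,0],"spin":0},
    {"translation":[-0.006,-0.008,0],"spin":0},
    {"translation":[-0.01,-0.012,0],"spin":0},
    {"translation":[-0.012,-0.024,0],"spin":0},
    {"translation":[-0.03,-0.03,0],"spin":0},
    {"translation":[-0.06,-0.03,0],"spin":0},
    {"translation":[-0.079,-0.03,0.02],"spin":0},
    {"translation":[-0.079,-0.03,0.06],"spin":8},
    {"translation":[-0.079,-0.02,0.1],"spin":16},
    {"translation":[-0.079,-0.01,0.14],"spin":24},
    {"translation":[-0.079,0,0.17],"spin":32},
    {"translation":[-0.079,0.008,0.18],"spin":40},
    {"translation":[-0.079,0.008,0.18],"spin":43},
    {"translation":[-0.079,0.008,0.18],"spin":43},
    {"translation":[-0.079,0.008,0.18],"spin":43},
  ],
)

```text
time: 26.15
ee_pos: [485.6, 130.3, 246.8]
tool_rot: [[0.989, 0.151, -0.002], [0.151, -0.989, -0.0], [-0.002, -0.0, -1.0]]
contact_force: [0.2, -0.3, 0.6]
finger_gap: 1.002
grasp_force: 0.0
```

```bash
python3 l.py
```

```text
26.15 [485.62566564 130.30568131 246.76971494] [[-149.5   54.   246.8]] [[0.99, 0.15, -0.0], [0.15, -0.99, -0.0], [-0.0, -0.0, -1.0]]
1 1616 ((-51.604000091552734, 97.35311889648438), 22.52977180480957) [-51.8  96.9  61.9]
-1 1754 ((-4.986096382141113, -56.45708084106445), 22.60325813293457) [ -5.2 -55.5  61.9]
```

Emit:
apply_moves(
  moves=[
    {"translation":[0.02,0.02,-0.03],"spin":0},
    {"translation":[0.04,0.04,-0.06],"spin":0},
    {"translation":[0.0615,0.0527,-0.09],"spin":0},
    {"translation":[0.0615,0.0527,-0.12],"spin":0},
    {"translation":[0.0615,0.0527,-0.15],"spin":0},
    {"translation":[0.0615,0.0527,-0.17],"spin":0},
    {"translation":[0.0615,0.0527,-0.1785],"spin":0},
    {"translation":[0.0615,0.0527,-0.1785],"spin":0},
    {"translation":[0.074,0.0546,-0.1785],"spin":0},
    {"translation":[0.0863,0.0565,-0.1785],"spin":0},
    {"translation":[0.0863,0.0565,-0.1785],"spin":0},
    {"translation":[0.0863,0.0565,-0.1785],"spin":0},
  ],
)

```text
time: 27.4
ee_pos: [572.9, 186.8, 69.6]
tool_rot: [[0.988, 0.152, 0.001], [0.152, -0.988, 0.0], [0.001, -0.0, -1.0]]
contact_force: [-0.1, 1.2, 0.3]
finger_gap: 0.999
grasp_force: 0.0
```

Emit:
apply_moves(
  moves=[
    {"translation":[0,0,0],"spin":0},
    {"translation":[0,0,0],"spin":0},
    {"translation":[0,0,0],"spin":0},
    {"translation":[0,0,0],"spin":0},
    {"translation":[0,0,0],"spin":0},
    {"translation":[0,0,0],"spin":0},
  ],
  claw=0.03,
)

```text
time: 28.0
ee_pos: [572.9, 186.4, 68.7]
tool_rot: [[0.988, 0.152, 0.0], [0.152, -0.988, -0.001], [-0.0, 0.001, -1.0]]
contact_force: [-0.7, 1.2, -1.1]
finger_gap: 0.5
grasp_force: 30.0
```

Emit:
apply_moves(
  moves=[
    {"translation":[0,0,0.01],"spin":0},
    {"translation":[0,0,0.03],"spin":0},
    {"translation":[0,0,0.055],"spin":0},
    {"translation":[-0.002,-0.001,0.08],"spin":0},
    {"translation":[-0.02,-0.005,0.1],"spin":0},
    {"translation":[-0.05,-0.015,0.11],"spin":0},
    {"translation":[-0.08,-0.03,0.11],"spin":0},
    {"translation":[-0.09,-0.06,0.11],"spin":0},
    {"translation":[-0.09,-0.09,0.11],"spin":0},
    {"translation":[-0.09,-0.12,0.11],"spin":0},
    {"translation":[-0.09,-0.12,0.11],"spin":0},
  ],
)

```text
time: 29.1
ee_pos: [482.5, 61.8, 179.6]
tool_rot: [[0.99, 0.144, 0.0], [0.144, -0.99, -0.003], [-0.0, 0.003, -1.0]]
contact_force: [-1.4, -0.6, -1.5]
finger_gap: 0.502
grasp_force: 30.0
```

Emit:
apply_moves(
  moves=[
    {"translation":[0.005,-0.025,0],"spin":0},
    {"translation":[0.012,-0.06,0],"spin":0},
    {"translation":[0.022,-0.1,0],"spin":0},
    {"translation":[0.034,-0.14,0],"spin":0},
    {"translation":[0.046,-0.18,0],"spin":0},
    {"translation":[0.058,-0.22,0],"spin":0},
    {"translation":[0.07,-0.26,0],"spin":0},
    {"translation":[0.082,-0.29,0],"spin":0},
    {"translation":[0.089,-0.308,-0.02],"spin":0},
    {"translation":[0.089,-0.308,-0.045],"spin":0},
    {"translation":[0.089,-0.308,-0.06],"spin":0},
    {"translation":[0.089,-0.308,-0.07],"spin":0},
    {"translation":[0.089,-0.308,-0.075],"spin":0},
    {"translation":[0.089,-0.308,-0.075],"spin":0},
    {"translation":[0.089,-0.308,-0.075],"spin":0},
  ],
)

```text
time: 30.6
ee_pos: [572.4, -240.9, 104.5]
tool_rot: [[0.988, 0.152, 0.001], [0.152, -0.988, -0.0], [0.001, 0.001, -1.0]]
contact_force: [-0.1, -0.7, -1.5]
finger_gap: 0.5
grasp_force: 30.0
```

Run:
```python
from h import *
s=env.observe();print(s['ee_pos'],np.round(s['contact_force'],1),s['finger_gap'])
p,d,c=cap('wrist'); save('i.png',p); V,U=np.mgrid[0:384,0:512]; w=world(U.ravel(),V.ravel(),d.ravel(),c)
r=np.hypot(w[:,0]-576,w[:,1]+241)
for lo,hi in((24,32),(32,38),(85,115)):
    m=(w[:,2]>lo)&(w[:,2]<hi)&(r<55); print(lo,m.sum(),cv2.minAreaRect(w[m,:2].astype(np.float32)) if m.sum()>9 else '',np.median(w[m,2]))
```

```text
[ 572.40620477 -240.93798785  104.51406461] [-0.1 -0.7 -1.5] 0.4998854925280724
24 4904 ((591.4620361328125, -240.97503662109375), (63.30569076538086, 88.92412567138672), 7.02083683013916) 28.65718306523455
32 1999 ((593.1724243164062, -238.6962432861328), (58.713172912597656, 91.38523864746094), 9.309022903442383) 33.68495272982322
85 7970 ((580.7395629882812, -238.77798461914062), (35.32636260986328, 75.64942932128906), 9.227259635925293) 97.88172643189341
```

View pics/i.png

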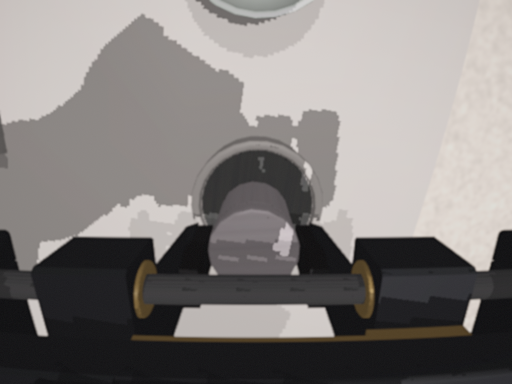

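The jar at (254,230) is held upright over the dark plate, centred on the warmer ring at (257,200). Lowering it.

Emit:
apply_moves(
  moves=[
    {"translation":[0.001,0.001,-0.005],"spin":0},
    {"translation":[0.001,0.001,-0.009],"spin":0},
    {"translation":[0.001,0.001,-0.012],"spin":0},
    {"translation":[0.001,0.001,-0.0135],"spin":0},
    {"translation":[0.001,0.001,-0.0135],"spin":0},
    {"translation":[0.001,0.001,-0.0135],"spin":0},
  ],
)

```text
time: 31.25
ee_pos: [572.8, -240.0, 90.7]
tool_rot: [[0.988, 0.152, 0.0], [0.152, -0.988, 0.0], [0.0, -0.0, -1.0]]
contact_force: [-1.2, 1.4, 5.0]
finger_gap: 0.498
grasp_force: 30.0
```

Emit:
apply_moves(
  moves=[
    {"translation":[0,0,0],"spin":0},
    {"translation":[0,0,0],"spin":0},
    {"translation":[0,0,0],"spin":0},
    {"translation":[0,0,0.01],"spin":0},
    {"translation":[0,0,0.04],"spin":0},
    {"translation":[0,0,0.08],"spin":0},
    {"translation":[0,0,0.12],"spin":0},
    {"translation":[-0.02,0.01,0.16],"spin":0},
    {"translation":[-0.06,0.03,0.19],"spin":0},
    {"translation":[-0.1,0.05,0.2],"spin":0},
    {"translation":[-0.12,0.06,0.2],"spin":0},
    {"translation":[-0.12,0.06,0.2],"spin":0},
  ],
  claw=0.065,
)

```text
time: 32.45
ee_pos: [449.9, -178.9, 291.5]
tool_rot: [[0.988, 0.152, -0.001], [0.152, -0.988, 0.001], [-0.001, -0.001, -1.0]]
contact_force: [2.6, -1.1, 0.3]
finger_gap: 0.739
grasp_force: 0.0
```

Run:
```python
from h import *
s=env.observe();print(s['ee_pos'])
for n in('wrist','top'):
    p,d,c=cap(n); V,U=np.mgrid[0:384,0:512]; w=world(U.ravel(),V.ravel(),d.ravel(),c)
    r=np.hypot(w[:,0]-576,w[:,1]+240)
    m=(w[:,2]>78)&(w[:,2]<92)&(r<50); print(n,m.sum(),cv2.minEnclosingCircle(w[m,:2].astype(np.float32)) if m.sum() else '',np.percentile(w[m,2],[5,50,95]).round(1))
    m=(w[:,2]>31.5)&(w[:,2]<38)&(r<60); print('rim',m.sum(),cv2.minEnclosingCircle(w[m,:2].astype(np.float32)))
```

```text
[ 449.9005539  -178.88707652  291.50717839]
wrist 1471 ((575.64111328125, -238.1366424560547), 22.55232048034668) [82.4 83.9 85.2]
rim 1127 ((577.465576171875, -241.6919403076172), 46.157142639160156)
top 145 ((572.7681274414062, -239.45030212402344), 21.860992431640625) [80.3 83.9 87.1]
rim 97 ((574.5711059570312, -240.4680938720703), 45.36813735961914)
```

The jar stands on the plate within 4 mm of centre, top at 84 mm as expected. Now the lid.

Emit:
apply_moves(
  moves=[
    {"translation":[0.01,0.02,0],"spin":0},
    {"translation":[0.03,0.05,0],"spin":0},
    {"translation":[0.05,0.09,0],"spin":0},
    {"translation":[0.08,0.13,0],"spin":0},
    {"translation":[0.11,0.165,0],"spin":0},
    {"translation":[0.14,0.195,0],"spin":0},
    {"translation":[0.17,0.215,0],"spin":0},
    {"translation":[0.19,0.228,0],"spin":0},
    {"translation":[0.1905,0.228,0],"spin":0},
    {"translation":[0.1905,0.228,0],"spin":0},
    {"translation":[0.1905,0.228,0],"spin":0},
  ],
  claw=0.05,
)

```text
time: 33.65
ee_pos: [642.8, 46.2, 290.0]
tool_rot: [[0.989, 0.15, -0.001], [0.15, -0.989, -0.001], [-0.001, 0.001, -1.0]]
contact_force: [-0.2, 0.9, -0.5]
finger_gap: 0.565
grasp_force: 0.0
```

Emit:
apply_moves(
  moves=[
    {"translation":[0,0,-0.03],"spin":0},
    {"translation":[0,0,-0.055],"spin":0},
    {"translation":[0,0,-0.071],"spin":0},
    {"translation":[0,0,-0.0765],"spin":0},
    {"translation":[0,0,-0.0765],"spin":0},
    {"translation":[0,0,-0.0765],"spin":0},
  ],
)

```text
time: 34.25
ee_pos: [643.8, 47.3, 214.9]
tool_rot: [[0.989, 0.151, 0.002], [0.151, -0.989, -0.0], [0.002, 0.0, -1.0]]
contact_force: [0.0, -0.9, 0.6]
finger_gap: 0.568
grasp_force: 0.0
```

Emit:
apply_moves(
  moves=[
    {"translation":[0,0,0],"spin":0},
    {"translation":[0,0,0],"spin":0},
    {"translation":[0,0,0],"spin":0},
    {"translation":[0,0,0],"spin":0},
    {"translation":[0,0,0],"spin":0},
  ],
  claw=0.005,
)

```text
time: 34.75
ee_pos: [643.4, 48.0, 214.0]
tool_rot: [[0.988, 0.152, 0.0], [0.152, -0.988, 0.0], [0.0, -0.0, -1.0]]
contact_force: [-0.7, 0.6, 2.2]
finger_gap: 0.219
grasp_force: 30.0
```

Emit:
apply_moves(
  moves=[
    {"translation":[-0.0114,-0.0017,-0.0063],"spin":0},
    {"translation":[-0.0224,-0.0033,-0.0134],"spin":0},
    {"translation":[-0.0328,-0.0049,-0.0212],"spin":0},
    {"translation":[-0.0427,-0.0064,-0.0298],"spin":0},
    {"translation":[-0.0519,-0.0078,-0.039],"spin":0},
    {"translation":[-0.0605,-0.009,-0.0489],"spin":0},
    {"translation":[-0.0684,-0.0102,-0.0593],"spin":0},
    {"translation":[-0.0755,-0.0113,-0.0703],"spin":0},
    {"translation":[-0.0819,-0.0122,-0.0818],"spin":0},
    {"translation":[-0.0875,-0.0131,-0.0937],"spin":0},
    {"translation":[-0.0922,-0.0138,-0.1059],"spin":0},
    {"translation":[-0.0961,-0.0144,-0.1185],"spin":0},
    {"translation":[-0.0991,-0.0148,-0.1312],"spin":0},
    {"translation":[-0.1012,-0.0151,-0.1442],"spin":0},
    {"translation":[-0.1024,-0.0153,-0.1573],"spin":0},
    {"translation":[-0.1024,-0.0153,-0.161],"spin":0},
    {"translation":[-0.1024,-0.0153,-0.161],"spin":0},
    {"translation":[-0.1024,-0.0153,-0.161],"spin":0},
    {"translation":[-0.1024,-0.0153,-0.161],"spin":0},
  ],
)

```text
time: 36.65
ee_pos: [542.7, 33.2, 55.2]
tool_rot: [[0.988, 0.152, 0.004], [0.152, -0.988, 0.001], [0.005, -0.0, -1.0]]
contact_force: [-2.4, 1.5, 23.6]
finger_gap: 0.217
grasp_force: 30.0
```

Emit:
apply_moves(
  moves=[
    {"translation":[0,0,0.001],"spin":0},
    {"translation":[0,0,0.001],"spin":0},
    {"translation":[0,0,0.001],"spin":0},
    {"translation":[0,0,0.001],"spin":0},
    {"translation":[0,0,0.03],"spin":0},
    {"translation":[0,0,0.07],"spin":0},
    {"translation":[-0.02,0,0.11],"spin":0},
    {"translation":[-0.05,0,0.15],"spin":0},
    {"translation":[-0.07,0.02,0.19],"spin":0},
    {"translation":[-0.07,0.03,0.23],"spin":0},
    {"translation":[-0.07,0.04,0.26],"spin":0},
    {"translation":[-0.07,0.04,0.26],"spin":0},
    {"translation":[-0.07,0.04,0.26],"spin":0},
  ],
  claw=0.06,
)

```text
time: 37.95
ee_pos: [470.8, 72.6, 312.6]
tool_rot: [[0.988, 0.152, 0.0], [0.152, -0.988, -0.0], [0.0, 0.0, -1.0]]
contact_force: [1.4, 0.3, -1.0]
finger_gap: 0.683
grasp_force: 0.0
```

Run:
```python
from h import *
s=env.observe();print(s['time'],s['ee_pos'],np.round(s['contact_force'],1))
p,d,c=cap('wrist'); save('j.png',p); V,U=np.mgrid[0:384,0:512]; w=world(U.ravel(),V.ravel(),d.ravel(),c); k=cs(w)
for x in(-70,-40,0,40):
    m=(abs(k[:,0]-x)<5)&(abs(k[:,1])<100)&(k[:,2]>60); print(x,m.sum(),np.median(k[m,2]))
```

```text
37.95 [470.77707397  72.60074617 312.63297497] [ 1.4  0.3 -1. ]
-70 1546 75.97947793506954
-40 1647 75.991904595566
0 1725 75.93396095485056
40 0 nan
  return _methods._mean(a, axis=axis, dtype=dtype,
  ret = ret.dtype.type(ret / rcount)
```

View pics/j.png

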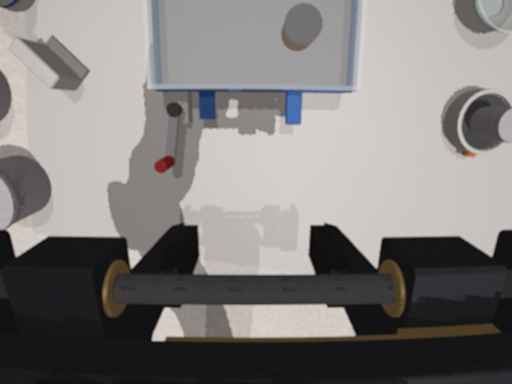

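The lid is flat and shut at 76 mm. The lever is out (knob at (165,163)), the amber jar is in place at (300,25), and the steel jar stands on the warmer at (490,122). Handing in.

```bash
python3 -c "
from plant import env
print(env.sign_off())"
```

```text
the job is handed in; nothing more can be done
None
```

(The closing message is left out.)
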